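# Pack the electrotherapy caddy

### The job

Pack up the treatment set: set the blue and the turquoise suction cups down gently, upright, in the caddy bays whose pads have their own colour, and feed both steel ball tips through the neck into the jar in the caddy. Leave the amber cup, the white cup and the flat probe tip where they are; they belong to another machine.

Things in the scene. Friction and masses are not known exactly. Their poses are not given: they have to be found in the camera images.
- cup_blue_mid (a point): A deep blue suction cup electrode. Rigid cone skirt, 70 mm across at the bottom, narrowing to 42 mm at 30 mm up, topped by a black cylindrical grip knob 36 mm in diameter, from 30 to 62 mm above the cup's underside. About 80 g. The point is on its axis, half-way up (31 mm above the underside, 31 mm below the top); z is up its axis. 
- cup_turquoise_mid (a point): A turquoise (blue-green) suction cup electrode. Rigid cone skirt, 70 mm across at the bottom, narrowing to 42 mm at 30 mm up, topped by a black cylindrical grip knob 36 mm in diameter, from 30 to 62 mm above the cup's underside. About 80 g. The point is on its axis, half-way up (31 mm above the underside, 31 mm below the top); z is up its axis. 
- cup_amber_mid (a point): A amber brown suction cup electrode. Rigid cone skirt, 70 mm across at the bottom, narrowing to 42 mm at 30 mm up, topped by a black cylindrical grip knob 36 mm in diameter, from 30 to 62 mm above the cup's underside. About 80 g. The point is on its axis, half-way up (31 mm above the underside, 31 mm below the top); z is up its axis. Does not belong in the caddy.
- cup_clear_mid (a point): A milky white suction cup electrode. Rigid cone skirt, 70 mm across at the bottom, narrowing to 42 mm at 30 mm up, topped by a black cylindrical grip knob 36 mm in diameter, from 30 to 62 mm above the cup's underside. About 80 g. The point is on its axis, half-way up (31 mm above the underside, 31 mm below the top); z is up its axis. Does not belong in the caddy.
- ball_tip1_mid (a point): A steel ball probe tip standing upright: black round collar 24 mm in diameter and 30 mm high, with a shiny 22 mm steel ball on top, 47 mm high in all, about 50 g. The point is on its axis, half-way up (23.5 mm above the underside); z is up its axis. The two ball tips are alike; both belong in the jar.
- ball_tip2_mid (a point): A steel ball probe tip standing upright: black round collar 24 mm in diameter and 30 mm high, with a shiny 22 mm steel ball on top, 47 mm high in all, about 50 g. The point is on its axis, half-way up (23.5 mm above the underside); z is up its axis. The two ball tips are alike; both belong in the jar.
- flat_tip_mid (a point): A flat probe tip, which does not belong: white collar 24 mm in diameter and 34 mm high, under a flat aluminium disc 34 mm across and 13 mm thick; 47 mm high in all. The point is on its axis, half-way up.
- pad_blue_top (a point): The deep blue pad, a disc 84 mm across on the floor of one bay of the fixed black caddy. Point: centre of its top face, 8 mm above the table; x along the caddy, y across it. The caddy is 290 x 100 x 30 mm: three bays in a row along x, each 90 mm square inside, 95 mm apart, walls 5 mm thick, 22 mm higher than the pad. The bays hold the two pads and the jar in any order.
- pad_turquoise_top (a point): The turquoise pad, a disc 84 mm across on the floor of one bay of the fixed black caddy. Point: centre of its top face, 8 mm above the table; x along the caddy, y across it. The caddy is 290 x 100 x 30 mm: three bays in a row along x, each 90 mm square inside, 95 mm apart, walls 5 mm thick, 22 mm higher than the pad. The bays hold the two pads and the jar in any order.
- jar_mouth (a point): The clear soaking jar, fixed in one bay of the black caddy: a body 82 mm across that narrows to a neck with a green rim. The point is the centre of the mouth, at the top of the rim, 125 mm above the table; z is up. The neck is 40 mm wide inside, 51 mm outside, and 23 mm deep; below it the jar is 74 mm wide inside, and its floor lies 115 mm below the mouth.
Things that resemble listed ones, but are neither listed nor needed, are in the scene too. What is shaped like the part that bears ball_tip1_mid but purple or yellow is not meant.

How it is judged:
At the end, for the whole second after the job is handed in: Blue and turquoise cups stand flat and upright on the pads of their colour (within 18 mm of centre, tilt under 0.12 rad); both ball tips are in the jar, middles over 40 mm below its mouth; amber cup, white cup and flat tip within 20 mm of their starts; all at rest (horizontal distance between cup_blue_mid and pad_blue_top below 0.018 m and z of cup_blue_mid in the frame of pad_blue_top between 0.024 and 0.037 m and angle between each of cup_blue_mid, cup_turquoise_mid's own z axis and vertical below 0.12 rad and horizontal distance between cup_turquoise_mid and pad_turquoise_top below 0.018 m and z of cup_turquoise_mid in the frame of pad_turquoise_top between 0.024 and 0.037 m and horizontal distance between each of ball_tip1_mid, ball_tip2_mid and jar_mouth below 0.037 m and z of ball_tip1_mid in the frame of jar_mouth between -0.116 and -0.04 m and z of ball_tip2_mid in the frame of jar_mouth between -0.116 and -0.04 m and distance of each of cup_amber_mid, cup_clear_mid, flat_tip_mid from where it was at the start of the episode below 0.02 m and linear speed of each of cup_blue, cup_turquoise, ball_tip1, ball_tip2 below 0.02 m/s); the robot touches nothing.
It fails at once if the amber cup, the white cup or the flat tip is moved more than 20 mm (distance of any of cup_amber_mid, cup_clear_mid, flat_tip_mid from where it was at the start of the episode above 0.02 m).
It fails at once if the blue cup is dropped or flung (faster than 0.6 m/s while no finger touches it; a fall of about 18 mm) (contact force between cup_blue and the fingers below 0.05 N and linear speed of cup_blue above 0.6 m/s).
It fails at once if the turquoise cup is dropped or flung (faster than 0.6 m/s while no finger touches it; a fall of about 18 mm) (contact force between cup_turquoise and the fingers below 0.05 N and linear speed of cup_turquoise above 0.6 m/s).
It also fails if it takes over 109 s, if anything falls off the work surface, if the arm or the gripper's body presses on something with over 40 N, if the wrist force passes 120 N, or if a joint passes its speed limit or range.

### The arm

A 6-joint arm with a two-finger parallel gripper is mounted at the origin on the work surface. World frame = base frame: x ahead of the robot, y to its left, z up, the work surface at z = 0. Lengths are in m, angles in rad, forces in N, time in s.
With the tool pointing down it reaches from about 0.3 to 0.875 m from the base axis. Payload 6.4 kg.
Tool frame: the origin (TCP) lies midway between the tips of the shut fingers; the grasp point (between the pads) lies 19 mm behind it (ctrl.pinch_z is the distance from the TCP to the grasp point, in m); z points along the fingers, y is the line along which they close (so a half turn about z gives the same grasp; the last joint's range is limited). The gripper opens to 85 mm and grips with 20 to 120 N. Pads are 22 mm wide; open, the fingers measure 114 mm over their backs; the gripper's body (76 mm by 85 mm) begins 54 mm behind the grasp point. The pads swing forward as they close: fully open they stand 13 mm farther back than shut.
Start: joints at [1.1, 0.181, 1.607, -0, 1.354, -0.206], TCP at [0.15, 0.555, 0.231] pointing down, gripper open.
Joint ranges: [-2.99, 2.99], [-0.89, 2.07], [0.3, 2.58], [-1.14, 4.28], [0, 2.63], [-3.12, 3.12]. Speed limits (rad/s): [2.57, 2.57, 3.01, 3.14, 3.14, 3.14].

### API

Orientations are given as a unit quaternion [w, x, y, z].
In Python, from bench import ctrl gives the robot as it stands.
- The arm moves only by the tool apply_moves, never from a script. Its argument "moves" is a list of rows, each an object with "jaw": the opening, from 0 (shut) to 1 (fully open); "offset": the shift along the tool's x, y, z in mm, a list of three; "rot": the turn, a rotation vector about the tool's x, y, z in degrees, a list of three. In form: [{"jaw": jaw, "offset": [dx, dy, dz], "rot": [ax, ay, az]}, ...]. A call has exactly 5 rows; each row shifts and turns the commanded pose from where the row before left it, along the tool's axes as they then stand; what a row does not reach is not made up. A row lasts 1/8 s, in which the tool goes at most 62.5 mm and 10.7 degrees, less where a joint would pass 70% of its speed; a pose out of reach is approached as far as the arm can. A call is refused whole if a number of a shift passes 62.5 or a number of a turn 10.7, either way. A call with a gripper value outside its range is refused whole. The fingers move at their own pace and stop on an object; the grip force is fixed at half the most. Time passes only in rows, so rows that do not move let the fingers close, or fill a call up. It gives the time, the measured TCP pose, the force, the opening and the grip force at its end, in the units of the state.
- ctrl.get_obs(): the state, without advancing time (a new reading comes with each control period).
- ctrl.camera(name): name is "scene" or "top" or "wrist"; returns (picture, depth): 384x512x3 uint8, red, green, blue; 384x512 float32, m along the optical axis (not along the pixel's ray), 0 where there is no reading.
- ctrl.camera_params(name): a dict with "K" (3x3 intrinsics, pixels), "cam_to_world" (4x4, takes a point from camera to world coordinates); the wrist camera has in their place "mount" (4x4, takes a point from camera to tool coordinates, whose origin is the TCP and whose axes are the flange's). Camera axes: x right, y down, z forward; pixel columns grow to the right and rows downward; lengths in m; the calibration is good to about 2 mm. The wrist camera is an equidistant fisheye: a pixel r from the principal point sees the ray r / f radians off the axis. A picture is of the moment at which its call begins: read the wrist's pose just before it. camera_params takes no time and is no camera call.
- ctrl.hand_in(): hands the job in; it is judged then, once.
Trained networks look in the newest picture that a camera, given by its name, has taken for a name from the list of things; names that differ only in an ending like _2 or _b are one class to them, and where a whole thing is asked for, a point or a joint stands for the part that bears it (a point fixed in the world has none). Each returns a list of dicts, best first, with "score" (0 to 1); they miss things now and then, are a little off and sometimes report something else, mostly with a low value. They report only what shows in the picture. A call takes as long as a camera call. They do not tell look-alikes from the thing itself.
- ctrl.outline_of(camera, target): "region" (384x512 bool, what is visible of it) and "position" ([column, row] in pixels, amid what is visible of it).
The state is a dict: "time_s": time; "q": joint angles; "dq": joint speeds; "joint_efforts": joint torques, N m; "eef_pos": TCP position; "eef_rot": TCP orientation; "wrist_force": force on the tool from outside, world axes, zero at the start; "torque": the same for the moment, N m; "opening": opening from 0.0 (shut) to 1.0 (fully open); "grasp_force": force on a finger pad.
Only numpy, scipy, OpenCV 4.12 (cv2) and the standard library are available. Lean on these libraries where they do the work, as an engineer would, in place of code of your own. Each camera call takes 0.05 s, during which the arm holds its last target. There are 200 camera calls.

## Working session

There is one attempt and no reset: what is moved stays moved. The work goes in short steps, Python scripts to look and compute and a tool call to move; the robot and the scene stay as the last step left them, time stands still between calls to the robot, and variables do not carry over. Pictures are saved under pics/ and viewed, at most 14 in all, crops included, and the job is handed in when it is done.

Besides the shell and the picture viewer there is one more tool, called after "Emit:" as name([rows], argument=value, ...), one row to a line, values as JSON. apply_moves: Moves the arm, as the interface text tells. Its arguments: {"type":"object","properties":{"moves":{"type":"array"}},"required":["moves"]}

```bash
mkdir -p pics; python3 - <<'E'
from bench import ctrl
import numpy as np,cv2
o=ctrl.get_obs();print(o['time_s'],o['eef_pos'],o['eef_rot'],o['opening'],ctrl.pinch_z)
ims=[]
for n in('scene','top'):
    p,d=ctrl.camera(n);ims.append(p[...,::-1]);np.savez('%s.npz'%n,p=p,d=d,**ctrl.camera_params(n))
    print(n,ctrl.camera_params(n))
cv2.imwrite('pics/top.png',cv2.resize(ims[1],(800,600),interpolation=cv2.INTER_CUBIC));cv2.imwrite('pics/scene.png',cv2.resize(ims[0],(800,600),interpolation=cv2.INTER_CUBIC))
K=ctrl.camera_params('top')['K'];T=ctrl.camera_params('top')['cam_to_world']
d=np.load('top.npz')['d']
for t in ['cup_blue_mid','cup_turquoise_mid','cup_amber_mid','cup_clear_mid','ball_tip1_mid','flat_tip_mid','pad_blue_top','pad_turquoise_top','jar_mouth']:
    for r in ctrl.outline_of('top',t)[:6]:
        m=r['region'];c,w=r['position'];v,u=np.nonzero(m&(d>0));z=d[v,u]
        P=(T[:3,:3]@np.stack([(u-K[0,2])/K[0,0]*z,(v-K[1,2])/K[1,1]*z,z])+T[:3,3:]).T
        if len(P)==0: print(t,'nodepth',c,w);continue
        print(t,round(r['score'],2),[int(c),int(w)],m.sum(),'med',np.median(P,0).round(3),'min',P.min(0).round(3),'max',P.max(0).round(3))
print(ctrl.get_obs()['time_s'], ctrl.camera_params('wrist'))
E
```

```text
0.0 [0.15020807 0.55445897 0.23036477] [-2.99921958e-04  1.32019683e-01  9.91246698e-01 -8.34710892e-04] 0.9986486875248958 0.0187
scene {'K': array([[496.55952253,   0.        , 260.60509428],
       [  0.        , 496.55952253, 191.20104354],
       [  0.        ,   0.        ,   1.        ]]), 'cam_to_world': array([[-0.8169002 ,  0.42727522, -0.38744025,  0.88265021],
       [ 0.57675551,  0.59906354, -0.55540612,  0.53086914],
       [-0.00520994, -0.67716967, -0.73580846,  0.850615  ],
       [ 0.        ,  0.        ,  0.        ,  1.        ]])}
top {'K': array([[384.98174179,   0.        , 259.73758776],
       [  0.        , 384.98174179, 191.77899074],
       [  0.        ,   0.        ,   1.        ]]), 'cam_to_world': array([[ 0.09730856, -0.97479491,  0.20076337,  0.33026425],
       [-0.99525374, -0.09510253,  0.0206275 , -0.04014069],
       [-0.00101447, -0.20181772, -0.97942257,  0.97703692],
       [ 0.        ,  0.        ,  0.        ,  1.        ]])}
cup_blue_mid 0.83 [218, 162] 580 med [0.588 0.091 0.026] min [ 0.563  0.06  -0.003] max [0.635 0.132 0.067]
cup_b
[... 1236 characters left out ...]
229] 1243 med [0.398 0.271 0.089] min [0.359 0.245 0.005] max [0.447 0.325 0.13 ]
jar_mouth 0.17 [217, 163] 497 med [0.588 0.09  0.029] min [0.564 0.062 0.005] max [0.625 0.127 0.067]
0.55 {'K': array([[297.31863964,   0.        , 258.97824571],
       [  0.        , 297.31863964, 196.26865758],
       [  0.        ,   0.        ,   1.        ]]), 'mount': array([[ 1.53772255e-04, -9.51961995e-01, -3.06216161e-01,
         7.85786409e-02],
       [ 9.99999655e-01,  3.96198224e-04, -7.29528609e-04,
         1.60333390e-04],
       [ 8.15805809e-04, -3.06215943e-01,  9.51961728e-01,
        -1.43399653e-01],
       [ 0.00000000e+00,  0.00000000e+00,  0.00000000e+00,
         1.00000000e+00]])}
```

View pics/top.png

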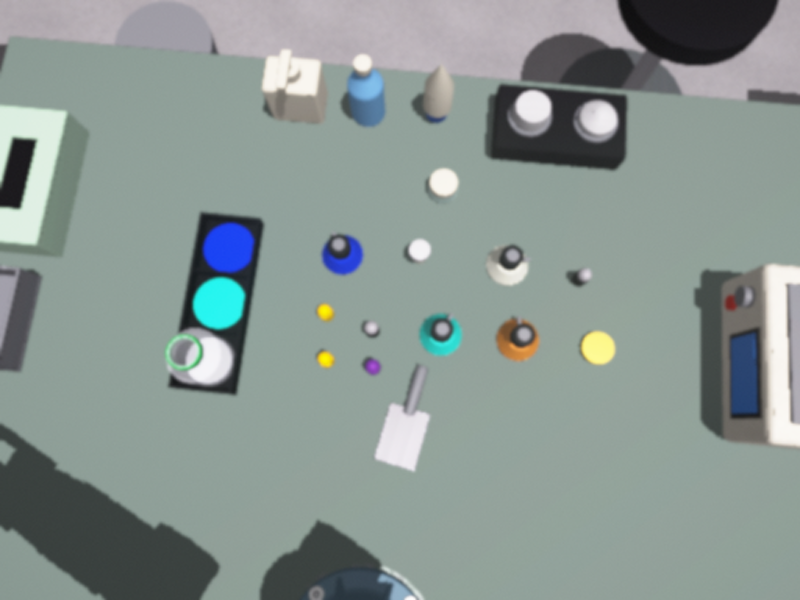

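View pics/scene.png

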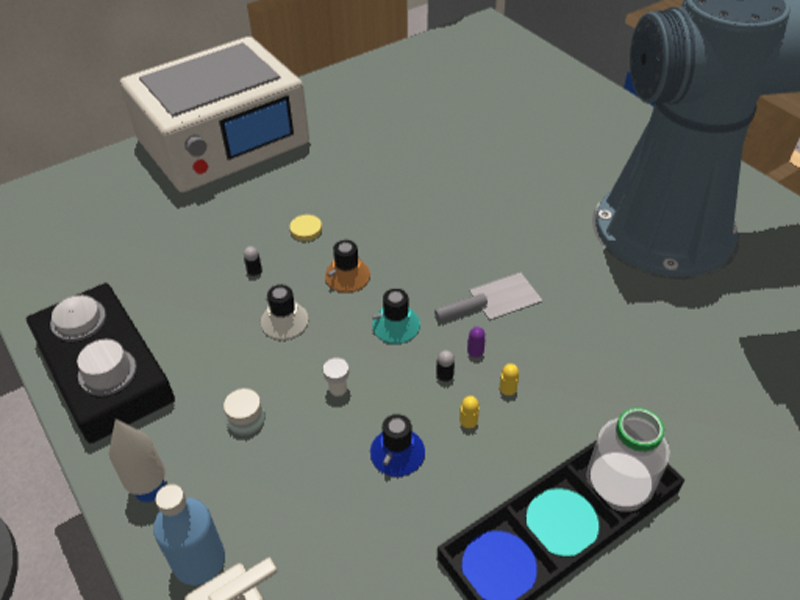

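The top view (800 px) shows the blue cup at (342,250), turquoise at (441,333), amber at (518,338), white at (508,262) and flat tip at (419,249). The steel ball tips are at (371,328) and (583,276), and the yellow and purple tips are decoys. In the caddy, the blue pad is at (229,247), the turquoise pad at (219,302), and the jar rim at (184,352). Next I'll refine these positions from depth.

```bash
cat > h.py <<'E'
import numpy as np,cv2
def cloud(n):
    f=np.load(n+'.npz');d=f['d'];K=f['K'];T=f['cam_to_world']
    v,u=np.nonzero(d>0);z=d[v,u]
    P=(T[:3,:3]@np.stack([(u-K[0,2])/K[0,0]*z,(v-K[1,2])/K[1,1]*z,z])+T[:3,3:]).T
    return P,f['p'][v,u].astype(int)
E
python3 - <<'E'
from h import *
for n in('top','scene'):
    P,C=cloud(n)
    f=np.load(n+'.npz')
    def mid(name,x,y,r,z0,z1,col=None):
        m=(np.hypot(P[:,0]-x,P[:,1]-y)<r)&(P[:,2]>z0)&(P[:,2]<z1)
        if col is not None: m&=col(C)
        q=P[m]
        if len(q)<4: print(n,name,'none');return
        c,rad=cv2.minEnclosingCircle((q[:,:2]*1000).astype(np.float32))
        print(n,name,len(q),'mean',q.mean(0).round(4),'circ',np.round(c,1),round(rad,1),'zmax',q[:,2].max().round(3))
    mid('blue',.59,.092,.045,.0585,.08);mid('turq',.475,-.077,.045,.0585,.08)
    mid('amber',.476,-.199,.045,.0585,.08);mid('white',.597,-.174,.045,.0585,.08)
    mid('ball1',.472,.03,.025,.036,.06)
    mid('flat',.605,-.033,.03,.04,.06)
    mid('ball2',.59,-.265,.05,.036,.06)
    mid('yel',.491,.107,.02,.036,.06);mid('yel2',.417,.095,.02,.036,.06);mid('purple',.413,.024,.02,.036,.06)
    mid('padB',.589,.288,.07,.0,.02,lambda C:(C[:,2]>C[:,0]+80)&(C[:,1]<150))
    mid('padT',.495,.286,.07,.0,.02,lambda C:(C[:,2]>C[:,0]+80)&(C[:,1]>130))
    mid('rim',.40,.28,.07,.1,.14,lambda C:(C[:,1]>C[:,0]+40)&(C[:,1]>C[:,2]+30))
    m=(P[:,0]>.3)&(P[:,0]<.7)&(P[:,1]>.21)&(P[:,1]<.35)&(P[:,2]>.024)&(P[:,2]<.036)
    print(n,'caddy',cv2.minAreaRect((P[m][:,:2]*1000).astype(np.float32)))
    # nubs
    for nm,x,y in(('blue',.59,.092),('turq',.475,-.077)):
        h=np.hypot(P[:,0]-x,P[:,1]-y);m=(h<.06)&(h>.02)&(P[:,2]>.01)&(P[:,2]<.045)&(np.ptp(C,1)<50)
        print(nm,'nub',m.sum(),P[m].mean(0).round(3) if m.any() else '')
E
```

```text
top blue 160 mean [0.5965 0.0948 0.063 ] circ [597.2  95.4] 17.8 zmax 0.067
top turq 167 mean [ 0.4783 -0.0794  0.0633] circ [478.5 -79.2] 17.6 zmax 0.068
top amber 168 mean [ 0.4821 -0.2048  0.0632] circ [ 482.2 -205.1] 17.7 zmax 0.068
top white 160 mean [ 0.605  -0.1794  0.0632] circ [ 605.  -180.2] 18.1 zmax 0.07
top ball1 63 mean [0.4734 0.031  0.0442] circ [474.2  31.5] 10.7 zmax 0.051
top flat 146 mean [ 0.6054 -0.0329  0.0479] circ [606.  -33.3] 17.3 zmax 0.052
top ball2 61 mean [ 0.5912 -0.2987  0.0442] circ [ 592.4 -300.5] 10.9 zmax 0.05
top yel 62 mean [0.4929 0.1081 0.0442] circ [493.8 108.5] 10.7 zmax 0.051
top yel2 64 mean [0.4178 0.098  0.0443] circ [418.6  98.8] 10.8 zmax 0.05
top purple 63 mean [0.4139 0.0227 0.0443] circ [414.2  23. ] 10.7 zmax 0.051
top padB 838 mean [0.5893 0.2861 0.0091] circ [577.8 286.8] 57.5 zmax 0.015
top padT 864 mean [0.4945 0.287  0.009 ] circ [495.  286.6] 44.4 zmax 0.015
top rim 158 mean [0.3993 0.2849 0.1252] circ [399.6 286.9] 26.2 zmax 0.13
top caddy ((495.377685546875, 286.14129638671875), (101.9435806274414, 290.4816589355469), 89.55
[... 595 characters left out ...]
0.2968  0.0408] circ [ 592.8 -296.9] 10.1 zmax 0.047
scene yel 77 mean [0.4955 0.1117 0.0412] circ [494.3 110.9] 10.4 zmax 0.047
scene yel2 69 mean [0.4203 0.1015 0.0408] circ [419.2 100.8] 10.3 zmax 0.047
scene purple 61 mean [0.4164 0.0261 0.041 ] circ [415.3  25. ] 10.8 zmax 0.046
scene padB 1663 mean [0.5884 0.2854 0.0059] circ [588.8 284.2] 43.3 zmax 0.011
scene padT 1462 mean [0.4939 0.2868 0.0059] circ [493.2 287. ] 43.1 zmax 0.011
scene rim 212 mean [0.4076 0.2915 0.1214] circ [399.6 287.9] 26.5 zmax 0.126
scene caddy ((494.6558532714844, 286.7152099609375), (101.40445709228516, 291.0963439941406), 89.37684631347656)
blue nub 101 [0.61  0.108 0.034]
turq nub 54 [ 0.481 -0.076  0.027]
```

Emit:
apply_moves([
  {"jaw":0.6,"offset":[0,-50,0],"rot":[0,0,-7.6]},
  {"jaw":0.6,"offset":[0,-50,0],"rot":[0,0,-7.6]},
  {"jaw":0.6,"offset":[-40,-45,0],"rot":[0,0,0]},
  {"jaw":0.6,"offset":[-40,-45,0],"rot":[0,0,0]},
  {"jaw":0.6,"offset":[-40,-45,0],"rot":[0,0,0]},
])

```text
time_s: 1.18
eef_pos: [0.2517, 0.3209, 0.2317]
eef_rot: [0.001, -0.001, 1.0, 0.0]
wrist_force: [1.9, 0.6, 0.7]
opening: 0.601
grasp_force: 0.0
```

Emit:
apply_moves([
  {"jaw":0.6,"offset":[-38,-49,0],"rot":[0,0,0]},
  {"jaw":0.6,"offset":[-38,-49,0],"rot":[0,0,0]},
  {"jaw":0.6,"offset":[-38,-49,0],"rot":[0,0,0]},
  {"jaw":0.6,"offset":[-37,-48,0],"rot":[0,0,0]},
  {"jaw":0.6,"offset":[-37,-48,0],"rot":[0,0,0]},
])

```text
time_s: 1.8
eef_pos: [0.4401, 0.0774, 0.2317]
eef_rot: [0.001, 0.0, 1.0, 0.0]
wrist_force: [0.8, 1.1, -0.0]
opening: 0.597
grasp_force: 0.0
```

Emit:
apply_moves([
  {"jaw":0.6,"offset":[-18,-23,35],"rot":[0,0,0]},
  {"jaw":0.6,"offset":[-17,-23,35],"rot":[0,0,0]},
  {"jaw":0.6,"offset":[0,0,40],"rot":[0,0,0]},
  {"jaw":0.6,"offset":[0,0,0],"rot":[0,0,0]},
  {"jaw":0.6,"offset":[0,0,0],"rot":[0,0,0]},
])

```text
time_s: 2.42
eef_pos: [0.4747, 0.0334, 0.1226]
eef_rot: [0.001, -0.0, 1.0, -0.0]
wrist_force: [-0.1, 0.2, 0.6]
opening: 0.601
grasp_force: 0.0
```

```bash
cat >> h.py <<'E'
def wrist(ctrl,name):
    o=ctrl.get_obs();p,d=ctrl.camera('wrist');c=ctrl.camera_params('wrist')
    cv2.imwrite('pics/%s.png'%name,cv2.resize(p[...,::-1],(768,576),interpolation=cv2.INTER_CUBIC))
    from scipy.spatial.transform import Rotation as R
    q=o['eef_rot'];Rw=R.from_quat([q[1],q[2],q[3],q[0]]).as_matrix()
    K=c['K'];M=c['mount'];v,u=np.nonzero(d>0);z=d[v,u]
    x=(u-K[0,2])/K[0,0];y=(v-K[1,2])/K[1,1];th=np.hypot(x,y)
    ok=th<1.3;v,u,z,x,y,th=[a[ok] for a in(v,u,z,x,y,th)]
    s=np.tan(th)/np.maximum(th,1e-9)
    Pt=M[:3,:3]@np.stack([x*s*z,y*s*z,z])+M[:3,3:]
    return (Rw@Pt).T+np.array(o['eef_pos']),p[v,u].astype(int),o
def mid(P,C,x,y,r,z0,z1):
    q=P[(np.hypot(P[:,0]-x,P[:,1]-y)<r)&(P[:,2]>z0)&(P[:,2]<z1)]
    if len(q)<5: return len(q)
    c,rad=cv2.minEnclosingCircle((q[:,:2]*1000).astype(np.float32))
    return len(q),q.mean(0).round(4),np.round(c,1),round(rad,1),q[:,2].max().round(3)
E
python3 - <<'E'
from bench import ctrl
from h import *
P,C,o=wrist(ctrl,'w1');print(o['eef_pos'])
print('ball1',mid(P,C,.475,.032,.02,.036,.06));print('turq',mid(P,C,.4785,-.0785,.035,.0585,.08))
E
```

```text
[0.47472113 0.03342573 0.12260854]
ball1 (567, array([0.4698, 0.0305, 0.044 ]), array([471.8,  30.3]), 10.9, np.float64(0.049))
turq (1315, array([ 0.4749, -0.0785,  0.0627]), array([475.9, -80. ]), 18.1, np.float64(0.065))
```

View pics/w1.png

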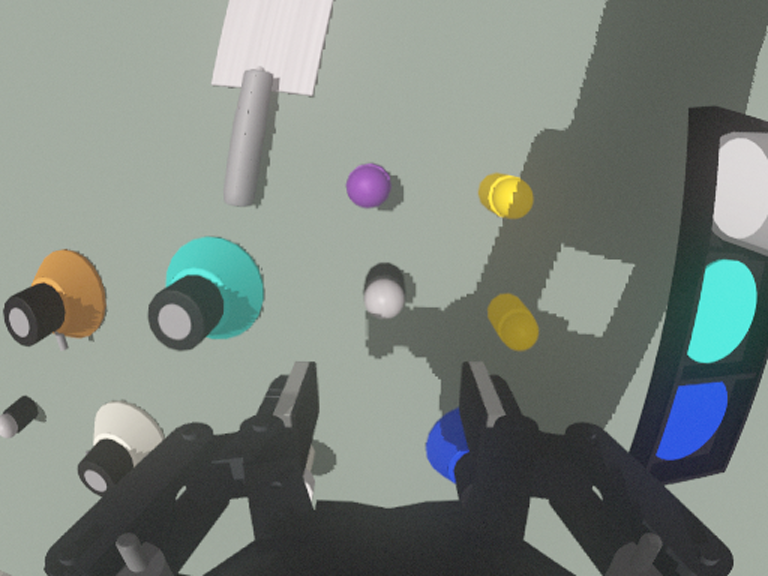

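The wrist view shows the steel tip (384,297) centred between the fingers, with clear space on both sides. I'll go down and grip.

Emit:
apply_moves([
  {"jaw":0.6,"offset":[1,-2,50],"rot":[0,0,0]},
  {"jaw":0.6,"offset":[0,0,40],"rot":[0,0,0]},
  {"jaw":0.6,"offset":[0,0,20],"rot":[0,0,0]},
  {"jaw":0.6,"offset":[0,0,0],"rot":[0,0,0]},
  {"jaw":0.0,"offset":[0,0,0],"rot":[0,0,0]},
])

```text
time_s: 3.1
eef_pos: [0.4747, 0.0313, 0.0132]
eef_rot: [0.002, -0.001, 1.0, -0.0]
wrist_force: [0.3, 0.4, 0.2]
opening: 0.401
grasp_force: 0.0
```

Emit:
apply_moves([
  {"jaw":0.0,"offset":[0,0,0],"rot":[0,0,0]},
  {"jaw":0.0,"offset":[0,0,0],"rot":[0,0,0]},
  {"jaw":0.0,"offset":[0,0,0],"rot":[0,0,0]},
  {"jaw":0.0,"offset":[0,0,-10],"rot":[0,0,0]},
  {"jaw":0.0,"offset":[0,0,-20],"rot":[0,0,0]},
])

```text
time_s: 3.72
eef_pos: [0.4727, 0.0314, 0.0421]
eef_rot: [-0.0, -0.0, 1.0, 0.0]
wrist_force: [0.1, -0.7, -1.0]
opening: 0.251
grasp_force: 58.8
```

Emit:
apply_moves([
  {"jaw":0.0,"offset":[0,0,-60],"rot":[0,0,0]},
  {"jaw":0.0,"offset":[10,30,-50],"rot":[0,0,0]},
  {"jaw":0.0,"offset":[15,40,-40],"rot":[0,0,0]},
  {"jaw":0.0,"offset":[15,58,0],"rot":[0,0,0]},
  {"jaw":0.0,"offset":[15,58,0],"rot":[0,0,0]},
])

```text
time_s: 4.35
eef_pos: [0.418, 0.2189, 0.1936]
eef_rot: [0.002, 0.0, 1.0, 0.0]
wrist_force: [0.8, -0.0, 0.3]
opening: 0.254
grasp_force: 58.9
```

Emit:
apply_moves([
  {"jaw":0.0,"offset":[18,45,0],"rot":[0,0,0]},
  {"jaw":0.0,"offset":[0,25,0],"rot":[0,0,0]},
  {"jaw":0.0,"offset":[0,0,0],"rot":[0,0,0]},
  {"jaw":0.0,"offset":[0,0,0],"rot":[0,0,0]},
  {"jaw":0.0,"offset":[0,0,0],"rot":[0,0,0]},
])

```text
time_s: 4.97
eef_pos: [0.4002, 0.2863, 0.1915]
eef_rot: [0.0, 0.0, 1.0, -0.0]
wrist_force: [-0.4, 0.2, -0.7]
opening: 0.254
grasp_force: 59.0
```

```bash
python3 - <<'E'
from bench import ctrl
from h import *
P,C,o=wrist(ctrl,'w2');print(o['eef_pos'],o['opening'])
g=(C[:,1]>C[:,0]+40)&(C[:,1]>C[:,2]+30)
print('rim',mid(P[g],C[g],.4,.287,.05,.1,.14))
E
```

```text
[0.40017614 0.28631832 0.19150047] 0.2536668129850484
rim (320, array([0.391 , 0.2773, 0.1246]), array([397.8, 285.8]), 25.2, np.float64(0.127))
```

View pics/w2.png

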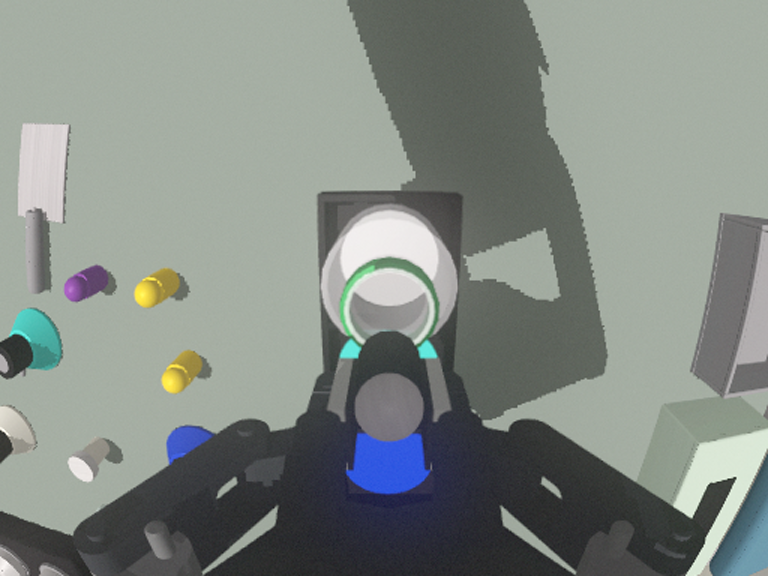

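The tip is held upright at (388,400) and lines up with the green rim at (390,300). I'll lower it and release.

Emit:
apply_moves([
  {"jaw":0.0,"offset":[0,0,35],"rot":[0,0,0]},
  {"jaw":0.0,"offset":[0,0,26],"rot":[0,0,0]},
  {"jaw":0.0,"offset":[0,0,0],"rot":[0,0,0]},
  {"jaw":0.0,"offset":[0,0,0],"rot":[0,0,0]},
  {"jaw":0.6,"offset":[0,0,0],"rot":[0,0,0]},
])

```text
time_s: 5.65
eef_pos: [0.401, 0.2876, 0.1318]
eef_rot: [0.001, -0.0, 1.0, 0.001]
wrist_force: [-0.0, -0.6, -0.3]
opening: 0.449
grasp_force: 0.0
```

Emit:
apply_moves([
  {"jaw":0.6,"offset":[0,0,0],"rot":[0,0,0]},
  {"jaw":0.6,"offset":[0,0,0],"rot":[0,0,0]},
  {"jaw":0.6,"offset":[0,0,0],"rot":[0,0,0]},
  {"jaw":0.6,"offset":[0,0,-30],"rot":[0,0,0]},
  {"jaw":0.6,"offset":[-20,-20,-40],"rot":[0,0,0]},
])

```text
time_s: 6.28
eef_pos: [0.4182, 0.2676, 0.1999]
eef_rot: [-0.002, -0.001, 1.0, -0.0]
wrist_force: [0.9, 0.3, -0.4]
opening: 0.602
grasp_force: 0.0
```

```bash
python3 - <<'E'
from bench import ctrl
from h import *
P,C,o=wrist(ctrl,'w3');print(o['eef_pos'],o['opening'])
i=cv2.imread('pics/w3.png')[180:420,260:520];cv2.imwrite('pics/w3c.png',cv2.resize(i,None,fx=2,fy=2))
E
```

```text
[0.41820643 0.26759227 0.19993141] 0.6020584123036758
```

View pics/w3c.png

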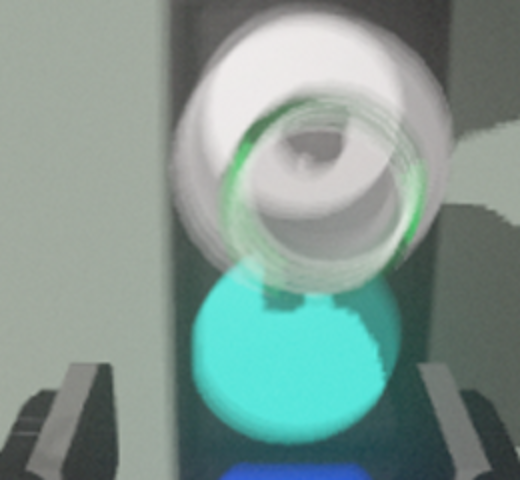

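The jar interior (around (320,150) in the crop) shows the tip's dark collar and ball, so it is in. Next is ball tip 2.

Emit:
apply_moves([
  {"jaw":0.6,"offset":[-17,-58,0],"rot":[0,0,0]},
  {"jaw":0.6,"offset":[-17,-58,0],"rot":[0,0,0]},
  {"jaw":0.6,"offset":[-17,-58,0],"rot":[0,0,0]},
  {"jaw":0.6,"offset":[-17,-58,0],"rot":[0,0,0]},
  {"jaw":0.6,"offset":[-17,-58,0],"rot":[0,0,0]},
])

```text
time_s: 6.95
eef_pos: [0.5055, -0.0246, 0.2005]
eef_rot: [0.0, -0.0, 1.0, -0.0]
wrist_force: [1.2, 1.2, -0.2]
opening: 0.6
grasp_force: 0.0
```

Emit:
apply_moves([
  {"jaw":0.6,"offset":[-18,-58,0],"rot":[0,0,0]},
  {"jaw":0.6,"offset":[-18,-58,0],"rot":[0,0,0]},
  {"jaw":0.6,"offset":[-18,-58,0],"rot":[0,0,0]},
  {"jaw":0.6,"offset":[-18,-58,0],"rot":[0,0,0]},
  {"jaw":0.6,"offset":[-17,-43,30],"rot":[0,0,0]},
])

```text
time_s: 7.58
eef_pos: [0.5962, -0.3016, 0.1728]
eef_rot: [0.003, 0.001, 1.0, -0.002]
wrist_force: [0.3, 0.0, 0.5]
opening: 0.597
grasp_force: 0.0
```

Emit:
apply_moves([
  {"jaw":0.6,"offset":[0,0,40],"rot":[0,0,0]},
  {"jaw":0.6,"offset":[0,0,0],"rot":[0,0,0]},
  {"jaw":0.6,"offset":[0,0,0],"rot":[0,0,0]},
  {"jaw":0.6,"offset":[0,0,0],"rot":[0,0,0]},
  {"jaw":0.6,"offset":[0,0,0],"rot":[0,0,0]},
])

```text
time_s: 8.2
eef_pos: [0.5951, -0.2977, 0.1323]
eef_rot: [0.001, -0.001, 1.0, -0.001]
wrist_force: [0.2, 0.4, -0.2]
opening: 0.6
grasp_force: 0.0
```

```bash
python3 - <<'E'
from bench import ctrl
from h import *
P,C,o=wrist(ctrl,'w4');print(o['eef_pos'],o['opening'])
print(mid(P,C,.592,-.2985,.02,.036,.06))
E
```

```text
[ 0.59508118 -0.29768124  0.13231013] 0.6004314802117978
(526, array([ 0.5885, -0.3017,  0.0441]), array([ 590.2, -301.8]), 10.9, np.float64(0.049))
```

Emit:
apply_moves([
  {"jaw":0.6,"offset":[3,-2,40],"rot":[0,0,0]},
  {"jaw":0.6,"offset":[0,0,55],"rot":[0,0,0]},
  {"jaw":0.6,"offset":[0,0,25],"rot":[0,0,0]},
  {"jaw":0.6,"offset":[0,0,0],"rot":[0,0,0]},
  {"jaw":0.0,"offset":[0,0,0],"rot":[0,0,0]},
])

```text
time_s: 8.88
eef_pos: [0.5924, -0.3003, 0.0122]
eef_rot: [0.001, -0.0, 1.0, -0.001]
wrist_force: [-0.7, 0.0, 0.1]
opening: 0.399
grasp_force: 0.0
```

Emit:
apply_moves([
  {"jaw":0.0,"offset":[0,0,0],"rot":[0,0,0]},
  {"jaw":0.0,"offset":[0,0,0],"rot":[0,0,0]},
  {"jaw":0.0,"offset":[0,0,0],"rot":[0,0,0]},
  {"jaw":0.0,"offset":[0,0,-10],"rot":[0,0,0]},
  {"jaw":0.0,"offset":[0,0,-50],"rot":[0,0,0]},
])

```text
time_s: 9.5
eef_pos: [0.5885, -0.2977, 0.0676]
eef_rot: [-0.003, -0.0, 1.0, 0.002]
wrist_force: [0.4, -0.3, -0.3]
opening: 0.254
grasp_force: 58.9
```

Emit:
apply_moves([
  {"jaw":0.0,"offset":[0,0,-60],"rot":[0,0,0]},
  {"jaw":0.0,"offset":[0,0,-60],"rot":[0,0,0]},
  {"jaw":0.0,"offset":[18,57,0],"rot":[0,0,0]},
  {"jaw":0.0,"offset":[18,57,0],"rot":[0,0,0]},
  {"jaw":0.0,"offset":[18,57,0],"rot":[0,0,0]},
])

```text
time_s: 10.12
eef_pos: [0.5363, -0.1271, 0.1911]
eef_rot: [0.0, 0.0, 1.0, -0.0]
wrist_force: [0.5, 0.1, 0.3]
opening: 0.257
grasp_force: 58.9
```

Emit:
apply_moves([
  {"jaw":0.0,"offset":[18,57,0],"rot":[0,0,0]},
  {"jaw":0.0,"offset":[18,57,0],"rot":[0,0,0]},
  {"jaw":0.0,"offset":[18,57,0],"rot":[0,0,0]},
  {"jaw":0.0,"offset":[18,57,0],"rot":[0,0,0]},
  {"jaw":0.0,"offset":[18,57,0],"rot":[0,0,0]},
])

```text
time_s: 10.75
eef_pos: [0.4461, 0.158, 0.1912]
eef_rot: [0.001, -0.0, 1.0, 0.0]
wrist_force: [0.4, 0.8, 0.3]
opening: 0.256
grasp_force: 58.9
```

Emit:
apply_moves([
  {"jaw":0.0,"offset":[18,57,0],"rot":[0,0,0]},
  {"jaw":0.0,"offset":[18,57,0],"rot":[0,0,0]},
  {"jaw":0.0,"offset":[12,17,0],"rot":[0,0,0]},
  {"jaw":0.0,"offset":[0,0,0],"rot":[0,0,0]},
  {"jaw":0.0,"offset":[0,0,0],"rot":[0,0,0]},
])

```text
time_s: 11.38
eef_pos: [0.3992, 0.2868, 0.1907]
eef_rot: [0.0, -0.0, 1.0, -0.0]
wrist_force: [0.1, 0.6, 0.2]
opening: 0.251
grasp_force: 59.0
```

Now I'm over the jar with a firm grip, at the same pose as the first drop, so I'll lower and release.

Emit:
apply_moves([
  {"jaw":0.0,"offset":[0,0,35],"rot":[0,0,0]},
  {"jaw":0.0,"offset":[0,0,25],"rot":[0,0,0]},
  {"jaw":0.0,"offset":[0,0,0],"rot":[0,0,0]},
  {"jaw":0.0,"offset":[0,0,0],"rot":[0,0,0]},
  {"jaw":0.6,"offset":[0,0,0],"rot":[0,0,0]},
])

```text
time_s: 12.0
eef_pos: [0.4001, 0.2874, 0.1318]
eef_rot: [0.001, 0.0, 1.0, 0.0]
wrist_force: [1.0, 0.8, 0.2]
opening: 0.452
grasp_force: 0.0
```

Emit:
apply_moves([
  {"jaw":0.6,"offset":[0,0,0],"rot":[0,0,0]},
  {"jaw":0.6,"offset":[0,0,0],"rot":[0,0,0]},
  {"jaw":0.6,"offset":[0,0,0],"rot":[0,0,0]},
  {"jaw":0.6,"offset":[0,0,-30],"rot":[0,0,0]},
  {"jaw":0.6,"offset":[-20,-20,-40],"rot":[0,0,0]},
])

```text
time_s: 12.62
eef_pos: [0.4172, 0.2676, 0.1999]
eef_rot: [-0.002, -0.002, 1.0, -0.0]
wrist_force: [0.8, 0.3, 0.1]
opening: 0.598
grasp_force: 0.0
```

```bash
python3 - <<'E'
from bench import ctrl
from h import *
P,C,o=wrist(ctrl,'w5');print(o['eef_pos'],o['opening'])
i=cv2.imread('pics/w5.png')[180:420,260:520];cv2.imwrite('pics/w5c.png',cv2.resize(i,None,fx=2,fy=2))
E
```

```text
[0.41719273 0.26762166 0.19994591] 0.5984133914164845
```

View pics/w5c.png

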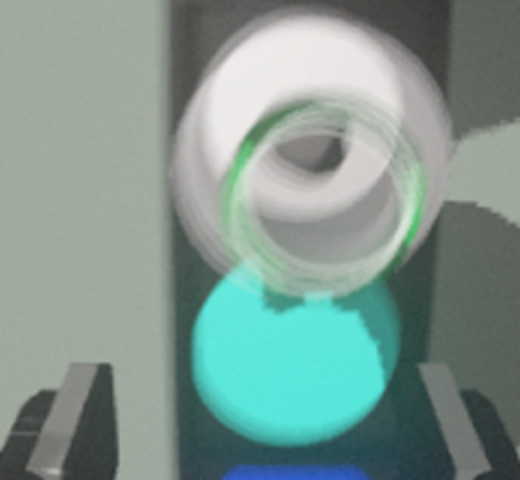

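The wrist view is ambiguous about the jar's contents (only a dark patch at (310,150)), so I'll check from the scene camera.

```bash
python3 - <<'E'
from bench import ctrl
from h import *
p,d=ctrl.camera('scene');i=p[...,::-1]
np.savez('scene2.npz',p=p,d=d,**ctrl.camera_params('scene'))
a=cv2.resize(i[240:350,350:450],(400,440),interpolation=cv2.INTER_CUBIC)
p,d=ctrl.camera('top');np.savez('top2.npz',p=p,d=d,**ctrl.camera_params('top'))
j=p[...,::-1];b=cv2.resize(j[190:270,90:160],(385,440),interpolation=cv2.INTER_CUBIC)
cv2.imwrite('pics/jar.png',np.hstack([a,b]))
for c in('scene','top'):
    for r in ctrl.outline_of(c,'ball_tip1_mid'): print(c,r['score'],r['position'])
E
```

```text
scene 0.74 [324.3, 241.2]
scene 0.73 [298.5, 264.7]
scene 0.56 [304.0, 218.2]
top 0.6 [207.7, 229.7]
top 0.57 [207.3, 200.5]
```

View pics/jar.png

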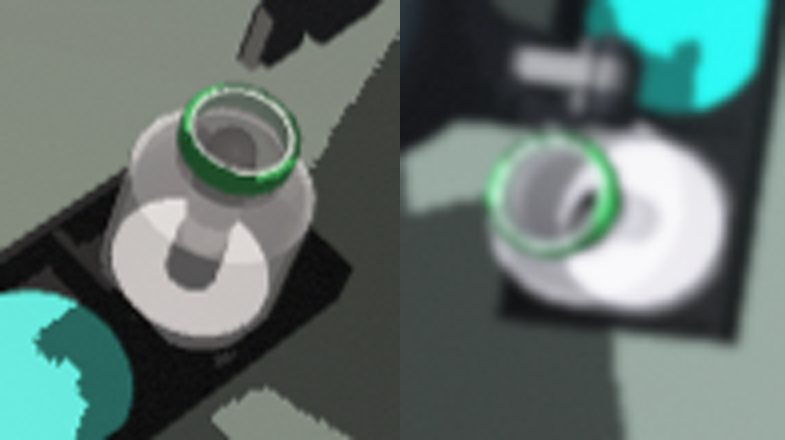

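```bash
python3 - <<'E'
from h import *
f=np.load('scene2.npz');d=f['d'];K=f['K'];T=f['cam_to_world']
for cx,cy in[(195,270),(200,245),(205,220),(210,200),(215,190),(225,165),(230,150),(235,140),(240,130),(240,115)]:
    u,v=int(350+cx/4),int(240+cy/4);z=d[v,u]
    print(cx,cy,(T[:3,:3]@[(u-K[0,2])/K[0,0]*z,(v-K[1,2])/K[1,1]*z,z]+T[:3,3]).round(3),f['p'][v,u])
# expected pixel of the axis heights
Ti=np.linalg.inv(T)
for h in (.01,.04,.046,.057,.087,.093,.104):
    q=Ti@[.40,.287,h,1];print(h,((K[0,0]*q[0]/q[2]+K[0,2]-350)*4).round(),((K[1,1]*q[1]/q[2]+K[1,2]-240)*4).round())
E
```

```text
195 270 [0.434 0.307 0.069] [87 86 86]
200 245 [0.431 0.305 0.083] [158 154 152]
205 220 [0.429 0.302 0.096] [138 135 134]
210 200 [0.422 0.297 0.099] [128 125 124]
215 190 [0.421 0.296 0.107] [77 85 79]
225 165 [0.398 0.285 0.092] [114 119 112]
230 150 [0.395 0.283 0.099] [91 87 87]
235 140 [0.389 0.28  0.097] [90 86 86]
240 130 [0.382 0.278 0.098] [89 86 86]
240 115 [0.383 0.276 0.109] [136 134 133]
0.01 187.0 263.0
0.04 200.0 230.0
0.046 202.0 223.0
0.057 207.0 210.0
0.087 221.0 175.0
0.093 224.0 168.0
0.104 229.0 154.0
```

```bash
python3 - <<'E'
from h import *
a=np.load('scene.npz');b=np.load('scene2.npz')
A=cv2.resize(a['p'][240:350,350:450,::-1],(390,430),interpolation=cv2.INTER_CUBIC);B=cv2.resize(b['p'][240:350,350:450,::-1],(390,430),interpolation=cv2.INTER_CUBIC)
cv2.imwrite('pics/cmp.png',np.hstack([A,B]))
dd=(b['d']-a['d'])[268:290,395:420]*1000
np.set_printoptions(linewidth=200);print(dd.astype(int))
E
```

```text
[[  -2   -2    0    1    0    0    1    0    2    2    3    0   -2    0    0    0    1    3    4   -2    3    1    0    5    0]
 [   4    0   -2    1    0   -1    5    0    0    1    2    4    1    0    0    3    0 -878    3    0   -1    3    0   -3    1]
 [  -1    0    2    0    0    2   -1    0    0    0    1    0   -1   -1   -2   -1    1   -1   -2    2    0    0    1   -1    0]
 [   1   -1   -1   -1   -1    1   -1    0   -1    3    0    0 -919    3   -1   -2   -1   -2   -1    0   -1   -1    5    0   -1]
 [   3   -1   -1    1    0    0    0    0   -3    0  -31  -29  -30  -28  -28  -25   -1    0    2    0    2    1    0   -1   -3]
 [   0   -2    3   -2   -2   -4   -3   -1  -28  -32  -35  -35  -31  -38  -33  -30  -32    1    5    0    0   -2   -1    0    4]
 [   0    0    0    2    2    2   -2    0  -38  -39 -925  -39  -39  -40  -34  -35  -31  -30   -2    3    1    0    0    0    2]
 [   2   -1   -1   -2    2   -2    0  891  -38  -43  -36  -42  -42  -42  -41  -42  -36  -36  -29   -1    0   -1    0    1    2]
 [  -1   -4   -3   -1    0    4    0  -41  -46  -43  -45  -45  -47  -45  -40
[... 1016 characters left out ...]
  1    1    0   -1    2    1   -3    2    2    1    0    1]
 [   4    0    3    0    0 -853    1    0    1    0   -2    0    1    2    0    0   -1    0   -3    1    0    4    3    0    2]
 [  -2    0    0    0    0   -2   -1    1    1    0   -1   -1    2    1   -3    2    1    1   -4    1    0   -4    0    0   -2]
 [  -1    1    1    0   -1    4    2    4    4    2   -2    2    1    1    0   -4    0    0    1   -1    1    0   -1    3    1]
 [   1    1    2   -3    0    0    0    1   -1   -1    1    1    2    0    4    0    0   -1    0    0    0    3    1    0    2]
 [   5    0   -1    1    1    0    2    3    0    1    1    2    2    2    6    0    0    1   -2   -2    0    0   -1   -1    0]]
```

View pics/cmp.png

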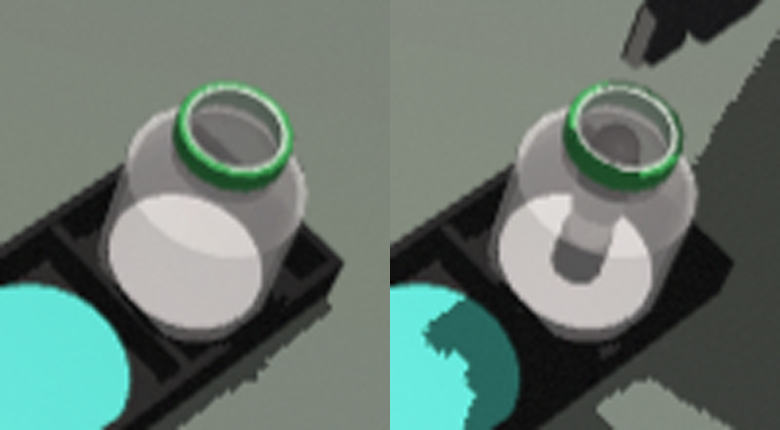

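The before/after comparison shows both tips inside the jar. Tip 2 appears stacked or leaning, with its ball top at z ≈ 0.10, so its middle is about 48 mm below the mouth. That meets the requirement, and I'll recheck at the end. Now the turquoise cup.

Emit:
apply_moves([
  {"jaw":0.8,"offset":[-10,-60,0],"rot":[0,0,0]},
  {"jaw":0.8,"offset":[-10,-60,0],"rot":[0,0,0]},
  {"jaw":0.8,"offset":[-10,-60,0],"rot":[0,0,0]},
  {"jaw":0.8,"offset":[-10,-60,0],"rot":[0,0,0]},
  {"jaw":0.8,"offset":[-10,-60,0],"rot":[0,0,0]},
])

```text
time_s: 13.5
eef_pos: [0.4681, -0.0337, 0.1989]
eef_rot: [-0.001, -0.001, 1.0, 0.001]
wrist_force: [1.1, 1.1, -0.6]
opening: 0.798
grasp_force: 0.0
```

Emit:
apply_moves([
  {"jaw":0.8,"offset":[-9,-46,20],"rot":[0,0,0]},
  {"jaw":0.8,"offset":[0,0,50],"rot":[0,0,0]},
  {"jaw":0.8,"offset":[0,0,0],"rot":[0,0,0]},
  {"jaw":0.8,"offset":[0,0,0],"rot":[0,0,0]},
  {"jaw":0.8,"offset":[0,0,0],"rot":[0,0,0]},
])

```text
time_s: 14.12
eef_pos: [0.4792, -0.0783, 0.1321]
eef_rot: [0.001, -0.001, 1.0, -0.001]
wrist_force: [0.2, -0.5, 1.1]
opening: 0.8
grasp_force: 0.0
```

```bash
python3 - <<'E'
from bench import ctrl
from h import *
P,C,o=wrist(ctrl,'w6');print(o['eef_pos'],o['opening'])
print(mid(P,C,.477,-.079,.03,.0585,.07))
E
```

```text
[ 0.47923427 -0.07834402  0.1320809 ] 0.7997606628823919
(1581, array([ 0.4751, -0.0803,  0.0629]), array([476.3, -80.7]), 18.0, np.float64(0.065))
```

View pics/w6.png

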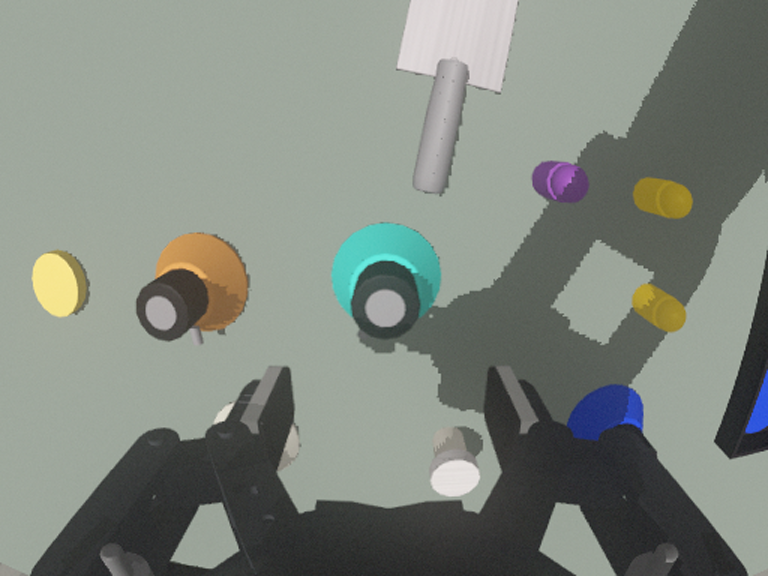

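The turquoise knob (386,305) is centred between the open fingers. I'll descend and grip.

Emit:
apply_moves([
  {"jaw":0.8,"offset":[1,-1,50],"rot":[0,0,0]},
  {"jaw":0.8,"offset":[0,0,35],"rot":[0,0,0]},
  {"jaw":0.8,"offset":[0,0,12],"rot":[0,0,0]},
  {"jaw":0.8,"offset":[0,0,0],"rot":[0,0,0]},
  {"jaw":0.2,"offset":[0,0,0],"rot":[0,0,0]},
])

```text
time_s: 14.8
eef_pos: [0.4785, -0.0801, 0.0349]
eef_rot: [0.001, -0.0, 1.0, -0.001]
wrist_force: [1.1, -0.0, -0.3]
opening: 0.607
grasp_force: 0.0
```

Emit:
apply_moves([
  {"jaw":0.0,"offset":[0,0,0],"rot":[0,0,0]},
  {"jaw":0.0,"offset":[0,0,0],"rot":[0,0,0]},
  {"jaw":0.0,"offset":[0,0,0],"rot":[0,0,0]},
  {"jaw":0.0,"offset":[0,0,-5],"rot":[0,0,0]},
  {"jaw":0.0,"offset":[0,0,-10],"rot":[0,0,0]},
])

```text
time_s: 15.42
eef_pos: [0.4768, -0.0796, 0.0488]
eef_rot: [-0.0, -0.0, 1.0, 0.0]
wrist_force: [-0.6, 0.3, -1.0]
opening: 0.403
grasp_force: 59.8
```

Emit:
apply_moves([
  {"jaw":0.0,"offset":[0,0,-45],"rot":[0,0,0]},
  {"jaw":0.0,"offset":[0,0,-55],"rot":[0,0,0]},
  {"jaw":0.0,"offset":[-3,50,0],"rot":[0,0,0]},
  {"jaw":0.0,"offset":[-3,60,0],"rot":[0,0,0]},
  {"jaw":0.0,"offset":[-3,60,0],"rot":[0,0,0]},
])

```text
time_s: 16.05
eef_pos: [0.4862, 0.0918, 0.1495]
eef_rot: [0.001, 0.0, 1.0, -0.0]
wrist_force: [0.9, -0.5, -0.9]
opening: 0.4
grasp_force: 60.1
```

Emit:
apply_moves([
  {"jaw":0.0,"offset":[-3,60,0],"rot":[0,0,0]},
  {"jaw":0.0,"offset":[-3,60,0],"rot":[0,0,0]},
  {"jaw":0.0,"offset":[-2,50,0],"rot":[0,0,0]},
  {"jaw":0.0,"offset":[0,26,0],"rot":[0,0,0]},
  {"jaw":0.0,"offset":[0,0,0],"rot":[0,0,0]},
])

```text
time_s: 16.68
eef_pos: [0.4934, 0.2881, 0.1488]
eef_rot: [0.0, -0.002, 1.0, 0.0]
wrist_force: [0.6, -0.4, -1.2]
opening: 0.407
grasp_force: 60.1
```

Emit:
apply_moves([
  {"jaw":0.0,"offset":[0,0,40],"rot":[0,0,0]},
  {"jaw":0.0,"offset":[0,0,40],"rot":[0,0,0]},
  {"jaw":0.0,"offset":[0,0,15],"rot":[0,0,0]},
  {"jaw":0.0,"offset":[0,0,0],"rot":[0,0,0]},
  {"jaw":0.0,"offset":[0,0,0],"rot":[0,0,0]},
])

```text
time_s: 17.3
eef_pos: [0.4953, 0.2864, 0.0551]
eef_rot: [0.001, -0.0, 1.0, 0.0]
wrist_force: [-0.4, -0.3, -0.3]
opening: 0.401
grasp_force: 60.1
```

Emit:
apply_moves([
  {"jaw":0.0,"offset":[0,0,5],"rot":[0,0,0]},
  {"jaw":0.0,"offset":[0,0,4],"rot":[0,0,0]},
  {"jaw":0.0,"offset":[0,0,2],"rot":[0,0,0]},
  {"jaw":0.0,"offset":[0,0,0],"rot":[0,0,0]},
  {"jaw":0.0,"offset":[0,0,0],"rot":[0,0,0]},
])

```text
time_s: 17.92
eef_pos: [0.4939, 0.2864, 0.0431]
eef_rot: [-0.0, -0.0, 1.0, -0.0]
wrist_force: [-3.9, -2.5, 7.2]
opening: 0.408
grasp_force: 60.9
```

Emit:
apply_moves([
  {"jaw":0.0,"offset":[0,0,1],"rot":[0,0,0]},
  {"jaw":0.0,"offset":[0,0,0],"rot":[0,0,0]},
  {"jaw":0.45,"offset":[0,0,0],"rot":[0,0,0]},
  {"jaw":0.8,"offset":[0,0,0],"rot":[0,0,0]},
  {"jaw":0.8,"offset":[0,0,0],"rot":[0,0,0]},
])

```text
time_s: 18.55
eef_pos: [0.4938, 0.2863, 0.041]
eef_rot: [-0.0, -0.0, 1.0, -0.0]
wrist_force: [0.1, 0.5, 0.8]
opening: 0.796
grasp_force: 0.0
```

Emit:
apply_moves([
  {"jaw":0.8,"offset":[0,0,0],"rot":[0,0,0]},
  {"jaw":0.8,"offset":[0,0,0],"rot":[0,0,0]},
  {"jaw":0.8,"offset":[0,0,-30],"rot":[0,0,0]},
  {"jaw":0.8,"offset":[0,0,-60],"rot":[0,0,0]},
  {"jaw":0.8,"offset":[0,0,-20],"rot":[0,0,0]},
])

```text
time_s: 19.18
eef_pos: [0.496, 0.2871, 0.1554]
eef_rot: [0.003, -0.0, 1.0, 0.001]
wrist_force: [0.1, -0.3, 0.1]
opening: 0.799
grasp_force: 0.0
```

Emit:
apply_moves([
  {"jaw":0.8,"offset":[-20,-40,-20],"rot":[0,0,0]},
  {"jaw":0.8,"offset":[-28,-50,0],"rot":[0,0,0]},
  {"jaw":0.8,"offset":[-28,-50,0],"rot":[0,0,0]},
  {"jaw":0.8,"offset":[-26,-51,20],"rot":[0,0,0]},
  {"jaw":0.8,"offset":[0,0,20],"rot":[0,0,0]},
])

```text
time_s: 19.8
eef_pos: [0.598, 0.0914, 0.1311]
eef_rot: [0.001, 0.002, 1.0, -0.0]
wrist_force: [-0.6, 0.1, 0.4]
opening: 0.796
grasp_force: 0.0
```

Emit:
apply_moves([
  {"jaw":0.8,"offset":[0,0,0],"rot":[0,0,0]},
  {"jaw":0.8,"offset":[0,0,0],"rot":[0,0,0]},
  {"jaw":0.8,"offset":[0,0,0],"rot":[0,0,0]},
  {"jaw":0.8,"offset":[0,0,0],"rot":[0,0,0]},
  {"jaw":0.8,"offset":[0,0,0],"rot":[0,0,0]},
])

```text
time_s: 20.42
eef_pos: [0.5961, 0.0958, 0.1318]
eef_rot: [0.0, -0.001, 1.0, -0.0]
wrist_force: [-0.4, 0.0, -0.1]
opening: 0.801
grasp_force: 0.0
```

```bash
python3 - <<'E'
from bench import ctrl
from h import *
P,C,o=wrist(ctrl,'w7');print(o['eef_pos'],o['opening'])
print(mid(P,C,.596,.095,.03,.0585,.07))
f=np.load('scene2.npz');q,c=cloud('scene')
h=np.hypot(q[:,0]-.597,q[:,1]-.096);m=(h<.05)&(h>.02)&(q[:,2]>.012)&(q[:,2]<.06)&(np.ptp(c,1)<50)
print(np.c_[q[m].round(3),][::2].tolist())
E
```

```text
[0.5960991  0.09580746 0.13178085] 0.8012670737260538
(1577, array([0.594 , 0.0947, 0.0629]), array([594.8,  94.6]), 17.8, np.float64(0.065))
[[0.571, 0.09, 0.016], [0.616, 0.105, 0.028], [0.614, 0.109, 0.031], [0.618, 0.107, 0.028], [0.614, 0.108, 0.027], [0.619, 0.109, 0.029], [0.616, 0.11, 0.027], [0.622, 0.11, 0.03], [0.618, 0.111, 0.027], [0.625, 0.11, 0.029], [0.622, 0.113, 0.03], [0.626, 0.109, 0.025], [0.625, 0.114, 0.031], [0.627, 0.111, 0.025], [0.625, 0.114, 0.028], [0.627, 0.113, 0.023]]
```

View pics/w7.png

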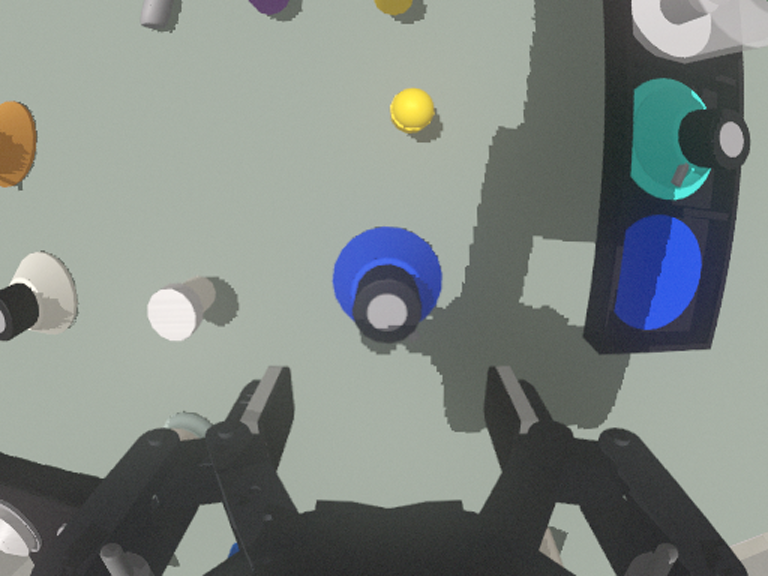

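The blue knob (387,312) is centred, and its nub stays below the fingers. The turquoise cup stands upright in its bay at (670,138). I'll grip the blue cup.

Emit:
apply_moves([
  {"jaw":0.8,"offset":[0,0,50],"rot":[0,0,0]},
  {"jaw":0.8,"offset":[0,0,35],"rot":[0,0,0]},
  {"jaw":0.8,"offset":[0,0,11],"rot":[0,0,0]},
  {"jaw":0.8,"offset":[0,0,0],"rot":[0,0,0]},
  {"jaw":0.2,"offset":[0,0,0],"rot":[0,0,0]},
])

```text
time_s: 21.1
eef_pos: [0.5975, 0.0954, 0.0371]
eef_rot: [0.002, -0.0, 1.0, -0.0]
wrist_force: [0.7, -0.0, -0.5]
opening: 0.604
grasp_force: 0.0
```

Emit:
apply_moves([
  {"jaw":0.0,"offset":[0,0,0],"rot":[0,0,0]},
  {"jaw":0.0,"offset":[0,0,0],"rot":[0,0,0]},
  {"jaw":0.0,"offset":[0,0,0],"rot":[0,0,0]},
  {"jaw":0.0,"offset":[0,0,-5],"rot":[0,0,0]},
  {"jaw":0.0,"offset":[0,0,-10],"rot":[0,0,0]},
])

```text
time_s: 21.72
eef_pos: [0.5954, 0.0954, 0.0504]
eef_rot: [-0.001, -0.0, 1.0, 0.0]
wrist_force: [0.7, -0.4, -1.6]
opening: 0.401
grasp_force: 59.7
```

Emit:
apply_moves([
  {"jaw":0.0,"offset":[0,0,-40],"rot":[0,0,0]},
  {"jaw":0.0,"offset":[0,0,-40],"rot":[0,0,0]},
  {"jaw":0.0,"offset":[3,50,0],"rot":[0,0,0]},
  {"jaw":0.0,"offset":[3,60,0],"rot":[0,0,0]},
  {"jaw":0.0,"offset":[1,55,0],"rot":[0,0,0]},
])

```text
time_s: 22.35
eef_pos: [0.5887, 0.262, 0.1312]
eef_rot: [0.0, -0.0, 1.0, 0.0]
wrist_force: [0.3, -0.5, -0.1]
opening: 0.402
grasp_force: 59.9
```

Emit:
apply_moves([
  {"jaw":0.0,"offset":[0,26,0],"rot":[0,0,0]},
  {"jaw":0.0,"offset":[0,0,0],"rot":[0,0,0]},
  {"jaw":0.0,"offset":[0,0,40],"rot":[0,0,0]},
  {"jaw":0.0,"offset":[0,0,33],"rot":[0,0,0]},
  {"jaw":0.0,"offset":[0,0,0],"rot":[0,0,0]},
])

```text
time_s: 22.98
eef_pos: [0.5864, 0.2844, 0.0543]
eef_rot: [-0.003, 0.0, 1.0, -0.001]
wrist_force: [0.1, -0.4, -0.3]
opening: 0.404
grasp_force: 60.0
```

Emit:
apply_moves([
  {"jaw":0.0,"offset":[-1,1,5],"rot":[0,0,0]},
  {"jaw":0.0,"offset":[0,0,5],"rot":[0,0,0]},
  {"jaw":0.0,"offset":[0,0,3],"rot":[0,0,0]},
  {"jaw":0.0,"offset":[0,0,0],"rot":[0,0,0]},
  {"jaw":0.0,"offset":[0,0,0],"rot":[0,0,0]},
])

```text
time_s: 23.6
eef_pos: [0.5905, 0.2875, 0.0454]
eef_rot: [0.001, -0.0, 1.0, 0.0]
wrist_force: [-2.7, -1.5, 5.7]
opening: 0.4
grasp_force: 60.3
```

Contact felt at 5.7 N, so I'll release gently.

Emit:
apply_moves([
  {"jaw":0.0,"offset":[0,0,1],"rot":[0,0,0]},
  {"jaw":0.0,"offset":[0,0,0],"rot":[0,0,0]},
  {"jaw":0.45,"offset":[0,0,0],"rot":[0,0,0]},
  {"jaw":0.8,"offset":[0,0,0],"rot":[0,0,0]},
  {"jaw":0.8,"offset":[0,0,0],"rot":[0,0,0]},
])

```text
time_s: 24.22
eef_pos: [0.5896, 0.2873, 0.0428]
eef_rot: [-0.0, -0.0, 1.0, -0.0]
wrist_force: [-0.5, -0.7, 0.6]
opening: 0.797
grasp_force: 0.0
```

Emit:
apply_moves([
  {"jaw":0.8,"offset":[0,0,0],"rot":[0,0,0]},
  {"jaw":0.8,"offset":[0,0,0],"rot":[0,0,0]},
  {"jaw":0.8,"offset":[0,0,-30],"rot":[0,0,0]},
  {"jaw":0.8,"offset":[0,0,-60],"rot":[0,0,0]},
  {"jaw":0.8,"offset":[0,0,-60],"rot":[0,0,0]},
])

```text
time_s: 24.85
eef_pos: [0.5894, 0.2872, 0.1944]
eef_rot: [-0.001, -0.0, 1.0, -0.0]
wrist_force: [0.6, -0.1, 0.5]
opening: 0.797
grasp_force: 0.0
```

Emit:
apply_moves([
  {"jaw":0.8,"offset":[0,-60,0],"rot":[0,0,0]},
  {"jaw":0.8,"offset":[0,-60,0],"rot":[0,0,0]},
  {"jaw":0.8,"offset":[0,-60,0],"rot":[0,0,0]},
  {"jaw":0.8,"offset":[0,-60,0],"rot":[0,0,0]},
  {"jaw":0.8,"offset":[0,0,0],"rot":[0,0,0]},
])

```text
time_s: 25.48
eef_pos: [0.5902, 0.0432, 0.1935]
eef_rot: [0.0, 0.003, 1.0, -0.0]
wrist_force: [-0.1, 0.9, -0.0]
opening: 0.798
grasp_force: 0.0
```

```bash
python3 - <<'E'
from bench import ctrl
from h import *
I=[]
for n in('top','scene'):
    p,d=ctrl.camera(n);np.savez(n+'3.npz',p=p,d=d,**ctrl.camera_params(n));I.append(p[...,::-1])
    P,C=cloud(n+'3')
    print(n,'B',mid(P,C,.59,.287,.035,.066,.08),'T',mid(P,C,.495,.287,.035,.066,.08))
    print('amber',mid(P,C,.482,-.204,.03,.0585,.08),'white',mid(P,C,.605,-.179,.03,.0585,.08),'flat',mid(P,C,.605,-.032,.03,.04,.06))
cv2.imwrite('pics/end.png',np.hstack([cv2.resize(I[0][130:270,90:200],(400,509)),cv2.resize(I[1][240:384,270:450],(400,509))]))
b=np.load('scene2.npz')['d'];e=np.load('scene3.npz')['d'];print(np.median((e-b)[275:281,405:412])*1000)
E
```

```text
top B 0 T 0
amber (168, array([ 0.4819, -0.2045,  0.0631]), array([ 482.2, -204.9]), 17.9, np.float64(0.067)) white (157, array([ 0.6054, -0.1796,  0.0629]), array([ 605.9, -179.8]), 17.6, np.float64(0.068)) flat (148, array([ 0.6052, -0.0331,  0.0477]), array([606.3, -33.3]), 17.0, np.float64(0.052))
scene B (323, array([0.5909, 0.2892, 0.0683]), array([590.6, 288.5]), 18.1, np.float64(0.072)) T (276, array([0.4947, 0.2881, 0.0682]), array([495.1, 286.8]), 18.6, np.float64(0.072))
amber 0 white (112, array([ 0.6071, -0.1784,  0.0598]), array([ 605.9, -178. ]), 18.6, np.float64(0.063)) flat (188, array([ 0.6064, -0.0306,  0.0443]), array([605.1, -31. ]), 18.2, np.float64(0.048))
0.39684772
```

View pics/end.png

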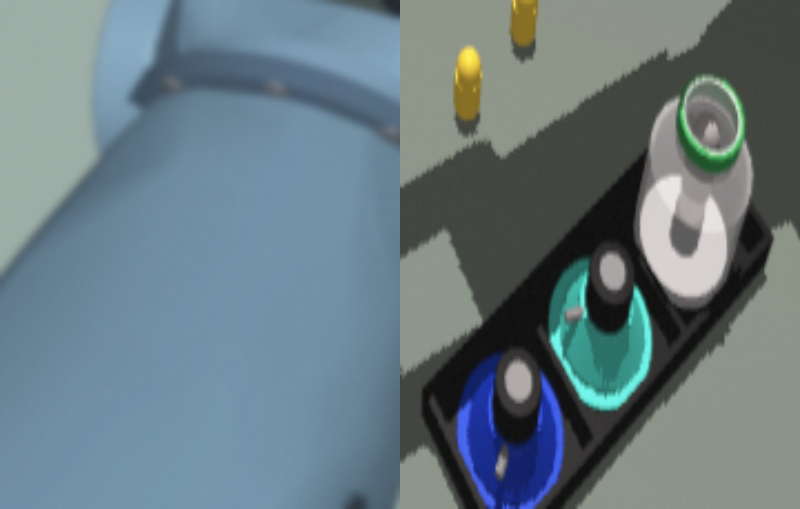

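Both cups stand upright and centred, and the tip in the neck is still. I'll fit its ball to be sure its middle is more than 40 mm below the mouth.

```bash
python3 - <<'E'
from h import *
from scipy.optimize import least_squares
a=np.load('scene.npz');b=np.load('scene3.npz');K=b['K'];T=b['cam_to_world']
D=b['d'];m=((a['d']-D)>.02)&(D>.5);w=np.zeros_like(m);w[265:290,390:425]=1;m&=w
v,u=np.nonzero(m);z=D[v,u];P=(T[:3,:3]@np.stack([(u-K[0,2])/K[0,0]*z,(v-K[1,2])/K[1,1]*z,z])+T[:3,3:]).T
r=least_squares(lambda c:np.linalg.norm(P-c,axis=1)-.011,P.mean(0)-[0,0,.005],loss='soft_l1',f_scale=.002)
print(len(P),P.min(0).round(3),P.max(0).round(3),'ball',r.x.round(4),'rms',np.sqrt(np.mean(r.fun**2)).round(4))
q,C=cloud('scene3');g=(C[:,1]>C[:,0]+40)&(C[:,1]>C[:,2]+30);print(mid(q[g],C[g],.4,.287,.05,.1,.14))
E
```

```text
103 [0.379 0.27  0.089] [0.399 0.292 0.101] ball [0.3877 0.2805 0.0884] rms 0.0011
(189, array([0.4099, 0.2954, 0.121 ]), array([400.5, 288.4]), 25.8, np.float64(0.126))
```

```bash
python3 -c "
from bench import ctrl
print(ctrl.hand_in())"
```

```text
the job is handed in; nothing more can be done
None
```

I handed the job in at about 26 s: both cups stand upright on their own pads (within about 2 mm of centre), both ball tips are in the jar, and the amber cup, white cup and flat tip are where they started; tip 2 rests leaning on tip 1, its middle an estimated 48 mm below the mouth (limit 40 mm), and the hand-in returned no verdict.

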